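# Start the shaker's hold-down bolt by hand

### The arm

A 6-joint arm with a two-finger parallel gripper is mounted at the origin on a cart in front of the work surface, level with it; the furniture and walls round the work are solid. World frame = base frame: x ahead of the robot, y to its left, z up, the work surface at z = 0. Lengths are in m, angles in degrees, forces in N, time in s.
With the tool pointing down it reaches from about 0.275 to 0.75 m from the base axis. Payload 10.2 kg.
Tool frame: the origin (TCP) lies at the very end of the fingers, on their centre line; the grasp point (between the pads) lies 19 mm behind it; z points along the fingers, y is the direction in which the jaws open and shut (so a half turn about z gives the same grasp; the last joint's range is limited). The gripper opens to 88 mm and grips with 3 to 60 N. Pads are 18 mm wide; open, the fingers measure 123 mm over their backs; the gripper's body (75 mm by 187 mm) begins 45 mm behind the grasp point.
Start: joints at [54.58, 17.928, 85.812, -0, 76.261, -12.8], TCP at [0.202, 0.485, 0.239] pointing down, gripper open.
Joint ranges: [-168.41, 168.41], [-55.51, 124.54], [10.69, 146.95], [-70.63, 250.63], [1, 178], [-165.06, 165.06]. Speed limits (degrees/s): [136.94, 136.94, 172.46, 180, 180, 180].

### API

Orientations are given as a 3x3 rotation matrix whose columns are the frame's x, y, z axes.
In Python, from workcell import observe, capture, camera_info, finish_job gives the robot as it stands.
- The arm moves only by the tool carry_out, never from a script. Its argument "series" is a list of rows, each an object of numbers: "claw": the finger opening in m, from 0 to 0.0881; "dx", "dy", "dz": the shift along the tool's x, y, z in m; "turn": the turn about the tool's z in degrees. In form: [{"claw": .., "dx": .., "dy": .., "dz": .., "turn": ..}, ...]. A call has 1 to 5 rows; each row shifts and turns the commanded pose from where the row before left it, along the tool's axes as they then stand; what a row does not reach is not made up. A row lasts 1/12 s, in which the tool goes at most 41.7 mm and 7.16 degrees, less where a joint would pass 70% of its speed; a pose out of reach is approached as far as the arm can. A call is refused whole if a number of a shift passes 0.0417 or a number of a turn 7.16, either way. A call with a gripper value outside its range is refused whole. The fingers move at their own pace and stop on an object; "newtons" is the grip in N (left out, the last holds). Time passes only in rows, so rows that do not move let the fingers close. It gives the time, the measured TCP pose, the force and the opening at its end, in the units of the state.
- observe(): the state, without advancing time (a new reading comes with each control period).
- capture(name): name is "side" or "top" or "wrist"; returns the picture (400x640x3 uint8, red, green, blue); there is no depth.
- camera_info(name): a dict with "fx", "fy", "cx", "cy" (pixels), "k1" (the pictures are not rectified: a ray, as slopes to the right and down, at radius r is drawn at 1 + k1 r^2 times it, then the intrinsics apply), "origin" and "rotation" of the camera in the world. Camera axes: x right, y down, z forward; pixel columns grow to the right and rows downward; lengths in m; the calibration is good to about 2 mm. A picture is of the moment at which its call begins: read the wrist's pose just before it. camera_info takes no time and is no camera call; for the wrist camera it gives the pose at the moment of the call.
- finish_job(): hands the job in, once; it reports no verdict.
The state is a dict: "clock": time; "q": joint angles; "joint_velocities": joint speeds; "joint_efforts": joint torques, N m; "ee_pos": TCP position; "orientation": TCP orientation; "contact_force": force on the tool from outside, world axes, zero at the start; "wrist_torque": the same for the moment, N m; "width": finger opening in m.
Only numpy, scipy, OpenCV 4.12 (cv2) and the standard library are available. Lean on these libraries where they do the work, as an engineer would, in place of code of your own. Each camera call takes 0.05 s, during which the arm holds its last target.

### The job

Take the black-knobbed hand bolt out of the blue holder block and set it upright on the steel threaded boss on top of the shaker so that it rests on the top of the thread (if it falls straight in, lift it out and set it again, turned a little). Turn it backward (anticlockwise seen from above) until it drops into the start of the thread, then forward (clockwise) about a quarter turn so that the thread has caught it. Finish while still gripping the knob, holding the started bolt upright in the boss, and leave the timer, flask, slide box and tape roll where they are.

Things in the scene. Friction and masses are not known exactly. Their poses are not given: they have to be found in the camera images.
- bolt_knob (a point): Centre of the round black knob (44 mm across, 24 mm tall, white mark on top) of the loose steel hand bolt, 0.12 kg; z up along the bolt's axis; any grip yaw will do. Height of this point above the boss's rim: 46 mm with the lugs on the lands (to 49 on the teeth), 39 to 36 once dropped into the thread, 29 to 32 after a quarter turn forward from the drop.
- bolt_nose (a point): Point on the bolt's axis level with the underside of its three thread lugs (120 degrees apart, 33 mm across in all), 50 mm below the knob's centre. The shank is 21 mm thick and ends in a tapered nose 22 mm below this point. At the start the bolt stands upright in the holder.
- boss_mouth (a point): Centre of the rim of the open steel boss (46 mm outside, 36.5 mm inside) that stands 46 mm high in the middle of the shaker's platform; z up; the rim is 104.5 mm above the bench. Inside is a coarse right-hand three-start thread, lead 30 mm: 7.5 mm lower per quarter turn, so the gripper must follow the bolt down; self-locking; 2 mm axial, 1 mm radial play.
- boss_land (a point): Boss axis level with the thread's top, 4.5 mm below the rim: three flat lands on which the lugs rest (23.4 mm bore between). Each ends anticlockwise in a 50 degree opening, clockwise in a 3.5 mm high stop tooth. At most about 110 degrees backward bring the lugs over the openings, where they drop 7 to 9 mm (a gripped bolt must be lowered or lightly pushed); backward turning then stops.
- shaker: Low grey bench shaker, fixed: 150 x 150 x 48 mm housing on feet with a 138 mm aluminium platform, top 58 mm above the bench, the boss in its middle; front panel with a knob on its -x side. Origin under its centre, on the bench.
- holder: Blue block 70 x 70 x 30 mm, fixed on the bench, with one plain hole in its top in which the bolt stands, lugs resting on the block's top, nose 22 mm deep in the hole. Origin under its centre.
- lab_timer: Bystander: white digital bench timer, 30 x 66 x 59 mm. Origin under its centre.
- flask_t25_b: Bystander: clear culture flask with blue cap lying flat, 50 x 102 x 32 mm. Origin under its centre.
- slide_box: Bystander: clear slide box, 50 x 87 x 19 mm. Origin under its centre.
- tape_roll: Bystander: tan roll of tape lying flat, 103 mm across, 25 mm tall. Origin under its centre.
Mind the look-alikes: they are no part of the job. There is more than one size of the part that bears bolt_knob; the job needs the smallest.

How it is judged:
By the outcome, as a careful person would: the job done as asked, in the order asked, and still so for the second after the job is handed in, while the arm keeps its last pose, push and grip.
It also fails if it takes over 58 s, if anything falls off the work surface, if the arm or the gripper's body presses on something with over 40 N, if the wrist force passes 120 N, or if a joint passes its speed limit or range.

## Working session

There is one attempt and no reset: what is moved stays moved. The work goes in short steps, Python scripts to look and compute and a tool call to move; the robot and the scene stay as the last step left them, time stands still between calls to the robot, and variables do not carry over. Pictures are saved under pics/ and viewed, and the job is handed in when it is done.

Besides the shell and the picture viewer there is one more tool, called after ">>>" as name(argument=value, ...), one argument or row to a line, values as JSON. carry_out: Moves the arm, as the interface text tells. Its arguments: {"type":"object","properties":{"series":{"type":"array","items":{"type":"object","properties":{"claw":{"type":"number"},"dx":{"type":"number"},"dy":{"type":"number"},"dz":{"type":"number"},"turn":{"type":"number"}}}},"newtons":{"type":"number"}},"required":["series"]}

```bash
mkdir -p pics; ls
python3 - <<'E'
from workcell import *
import cv2,json
print(observe())
for n in ["side","top","wrist"]:
    i=camera_info(n); print(n,i)
    im=capture(n); cv2.imwrite(f"pics/{n}0.png",im[:,:,::-1])
E
```

```text
pics
{'clock': 0.0, 'q': array([ 5.45806392e+01,  1.79607431e+01,  8.58523592e+01,  7.27593445e-04,
        7.62623329e+01, -1.27999938e+01]), 'joint_velocities': array([ 0.0785681 , -0.02460648, -0.12077544, -0.02241687, -0.03706603,
       -0.0145177 ]), 'joint_efforts': array([ 3.88523531e-04, -4.02216554e+01, -2.52268714e+01,  6.95236051e-02,
        3.54149030e-02, -6.39127484e-05]), 'ee_pos': array([0.20178459, 0.48441134, 0.23816032]), 'orientation': array([[-9.23078986e-01,  3.84609657e-01, -7.73092040e-04],
       [ 3.84610314e-01,  9.23078420e-01, -1.06578347e-03],
       [ 3.03713965e-04, -1.28114149e-03, -9.99999133e-01]]), 'contact_force': array([ 0.59384366,  0.00693982, -0.68233933]), 'wrist_torque': array([-0.00469176,  0.04027053,  0.03330781]), 'width': 0.08812497380839214}
side {'fx': 396.564972733477, 'fy': 396.564972733477, 'cx': 320.1145261992548, 'cy': 196.3686510259919, 'k1': -0.06284320794212646, 'origin': array([-0.03873556, -0.95051896,  0.79348166]), 'rotation': array([[ 0.84057287, -0.2838314 ,  0.46138595],
       [-0.54134759, -0.47079859,  0.69662865],
       [ 0.01949477, -0.83533731, -0.54939196]])}
top {'fx': 364.228224255914, 'fy': 364.228224255914, 'cx': 317.26689886009285, 'cy': 202.06991650327845, 'k1': 0.003146414973750785, 'origin': array([ 0.4604571 , -0.07384324,  1.20981173]), 'rotation': array([[-0.00595195, -0.99524365,  0.09723507],
       [-0.99997478,  0.00554694, -0.0044351 ],
       [ 0.00387464, -0.09725902, -0.99525156]])}
wrist {'fx': 316.3594904107052, 'fy': 316.3594904107052, 'cx': 317.36064672480836, 'cy': 203.3342632395985, 'k1': -0.02697072518390216, 'origin': array([0.12560717, 0.51721368, 0.38389931]), 'rotation': array([[ 0.38375351,  0.87560523,  0.29334064],
       [ 0.92343495, -0.36350863, -0.12300153],
       [-0.00106892,  0.31808326, -0.94806218]])}
```

View pics/top0.png

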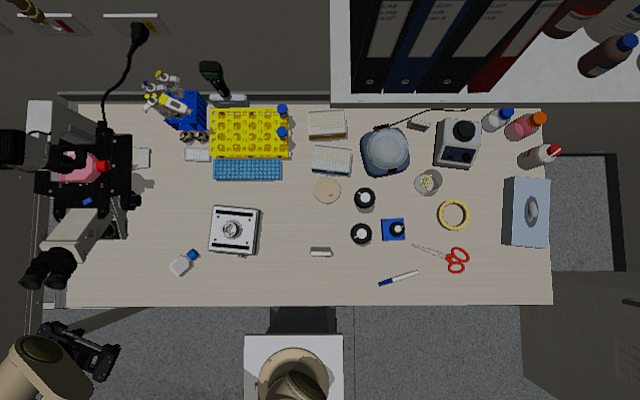

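View pics/side0.png

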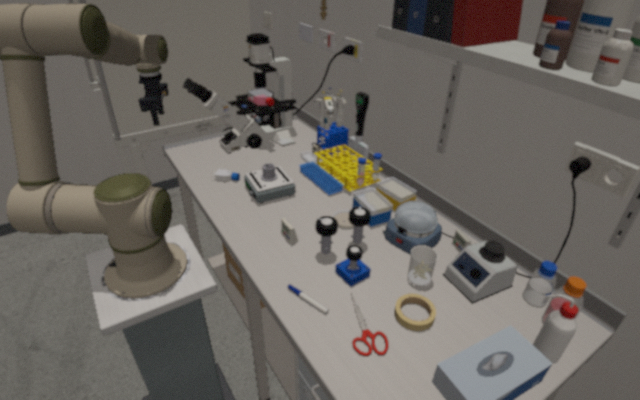

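View pics/wrist0.png

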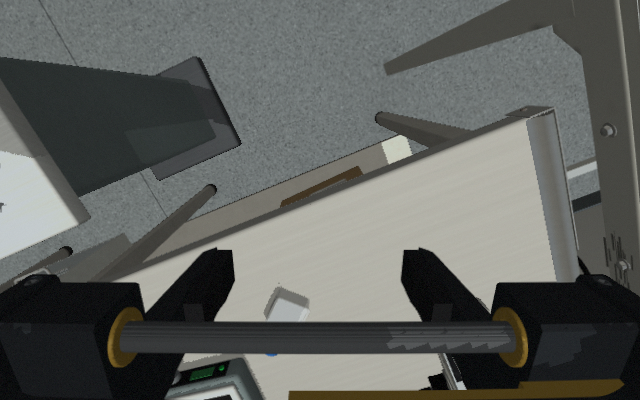

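```bash
cat > h.py <<'E'
import numpy as np, cv2
from workcell import *
def ray(n,uv,i=None):
    i=i or camera_info(n)
    xd=np.array([(uv[0]-i['cx'])/i['fx'],(uv[1]-i['cy'])/i['fy']]); x=xd.copy()
    for _ in range(20): x=xd/(1+i['k1']*(x@x))
    return i['origin'], i['rotation']@np.array([x[0],x[1],1])
def onz(n,uv,z,i=None):
    o,d=ray(n,uv,i); return o+d*(z-o[2])/d[2]
def two(n1,u1,n2,u2,i1=None,i2=None):
    o1,d1=ray(n1,u1,i1);o2,d2=ray(n2,u2,i2)
    A=np.stack([d1,-d2],1); s=np.linalg.lstsq(A,o2-o1,rcond=None)[0]
    p,q=o1+s[0]*d1,o2+s[1]*d2; return (p+q)/2, np.linalg.norm(p-q)
def proj(n,P,i=None):
    i=i or camera_info(n); c=i['rotation'].T@(np.array(P)-i['origin']); x=c[:2]/c[2]; x=x*(1+i['k1']*(x@x))
    return x*i['fx']+[i['cx'],i['cy']]
E
python3 - <<'E'
from h import *
t=cv2.imread('pics/top0.png');s=cv2.imread('pics/side0.png')
a=cv2.resize(t[180:260,340:420],None,fx=5,fy=5,interpolation=2)
b=cv2.resize(s[195:295,300:400],None,fx=4,fy=4,interpolation=2)
c=cv2.resize(t[195:265,195:275],None,fx=5,fy=5,interpolation=2)
cv2.imwrite('pics/crop1.png',np.hstack([a,b])); 
d=cv2.resize(s[150:210,230:310],None,fx=5,fy=5,interpolation=2)
cv2.imwrite('pics/crop2.png',np.hstack([c[:300],d[:300]])); 
for n,uv,z in [("a",(365,198),.09),("b",(361,233),.09),("c",(396,229),.092),("boss",(232,229),.1045)]: print(n,onz("top",uv,z))
E
```

```text
a [ 0.5816903  -0.22659067  0.09      ]
b [ 0.4738659  -0.21230458  0.09      ]
c [ 0.48542814 -0.3195335   0.092     ]
boss [0.48805982 0.17956055 0.1045    ]
```

View pics/crop1.png

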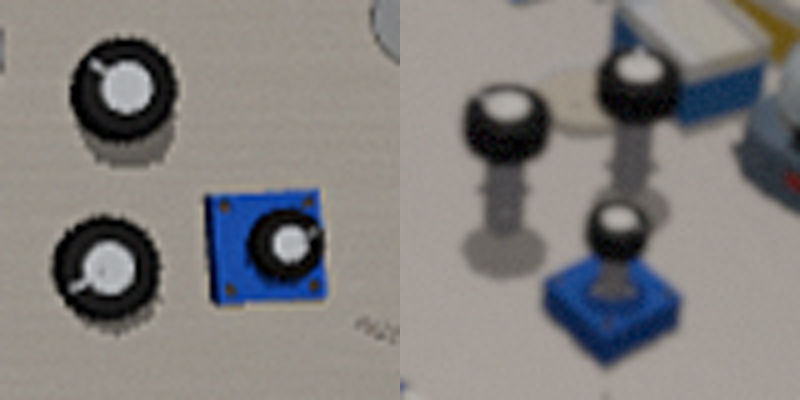

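View pics/crop2.png

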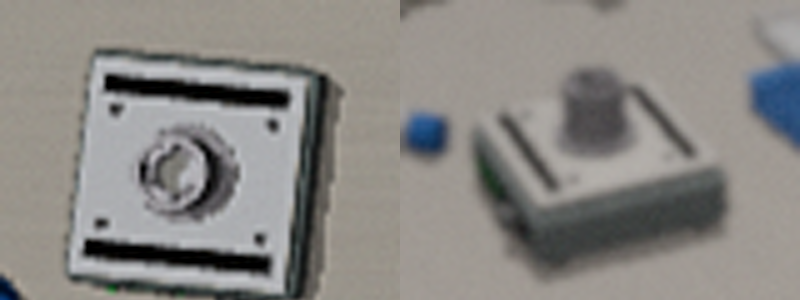

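Run:
```python
from h import *
t=cv2.imread('pics/top0.png');s=cv2.imread('pics/side0.png')
def blobs(im,m,r,amin):
    x0,y0,x1,y1=r; mm=np.zeros_like(m); mm[y0:y1,x0:x1]=m[y0:y1,x0:x1]
    n,l,st,c=cv2.connectedComponentsWithStats(mm)
    return [(c[k].round(2),st[k].tolist()) for k in range(1,n) if st[k][4]>=amin]
def masks(im):
    mx=im.max(2); mn=im.min(2); return ((mx<60)*1).astype('u1'),((mn>150)*1).astype('u1')
for n,im,r in [("top",t,(340,180,420,250)),("side",s,(310,195,380,270))]:
    b,w=masks(im); print(n,"black",blobs(im,b,r,30))
    hsv=cv2.cvtColor(im,cv2.COLOR_BGR2HSV); bl=cv2.inRange(hsv,(100,120,60),(125,255,255))
    print(n,"blue",blobs(im,bl,r,100))
# circle fits of black+enclosed
b,_=masks(t)
cs,_=cv2.findContours(b[180:250,340:420].copy(),cv2.RETR_EXTERNAL,cv2.CHAIN_APPROX_NONE)
for c in cs:
    if cv2.contourArea(c)>100:
        (x,y),rr=cv2.minEnclosingCircle(c); print("top circ",x+340,y+180,rr, onz("top",(x+340,y+180),.085))
# white cap
for uvT,uvS in [((398,228.7),(354.7,249.6))]: print(two("top",uvT,"side",uvS))
```

```text
top black [(array([364.02, 198.23]), [354, 188, 21, 21, 243]), (array([360.84, 233.35]), [351, 223, 21, 21, 240]), (array([395.9 , 228.78]), [389, 222, 16, 15, 116])]
top blue [(array([390.88, 229.11]), [381, 218, 24, 23, 292])]
side black [(array([359.51, 218.4 ]), [350, 207, 21, 20, 243]), (array([326.4 , 228.54]), [317, 219, 20, 18, 225]), (array([353.46, 255.13]), [347, 247, 15, 15, 112])]
side blue []
top circ 360.82467460632324 233.38311767578125 10.75816535949707 [ 0.47275386 -0.21236212  0.085     ]
top circ 364.0666675567627 197.9333324432373 10.724318504333496 [ 0.58245606 -0.22437485  0.085     ]
(array([ 0.48772747, -0.32671955,  0.0917583 ]), np.float64(0.0033977129770025216))
```

>>> carry_out(
  series=[
    {"dx": -0.0385, "dy": -0.016, "turn": 7},
    {"dx": -0.0385, "dy": -0.016, "turn": 7},
    {"dx": -0.0385, "dy": -0.016},
  ],
)

```text
schema error: expected keys claw, dx, dy, dz, turn
```

```bash
cat > plan.py <<'E'
import sys
from h import *
# plan x y z jawangle [nrows]
def plan(x,y,z,ang,n=None,start=None):
    s=observe(); p=s['ee_pos'] if start is None else np.array(start[:3]); R=s['orientation']
    a0=np.degrees(np.arctan2(R[1,1],R[0,1])) if start is None else start[3]
    d=np.array([x,y,z])-p; turn=-(ang-a0); turn=(turn+180)%360-180
    n=n or int(np.ceil(max(np.linalg.norm(d)/.04,abs(turn)/7.1)))
    step=d/n; rows=[]
    for k in range(n):
        a=np.radians(a0-turn*k/n); yv=np.array([np.cos(a),np.sin(a),0]); xv=np.array([-np.sin(a),np.cos(a),0])
        rows.append((round(step@xv,4),round(step@yv,4),round(-step[2],4),round(turn/n,2)))
    for k,r in enumerate(rows): print(k,'{"claw":C,"dx":%g,"dy":%g,"dz":%g,"turn":%g}'%r)
if __name__=='__main__':
    plan(*map(float,sys.argv[1:5]),n=int(sys.argv[5]) if len(sys.argv)>5 else None)
E
python3 plan.py .486 -.321 .22 -20; python3 -c "
from h import *
print(observe()['q'],observe()['clock'])"
```

```text
0 {"claw":C,"dx":-0.026,"dy":-0.0288,"dz":0.0008,"turn":3.97}
1 {"claw":C,"dx":-0.0279,"dy":-0.027,"dz":0.0008,"turn":3.97}
2 {"claw":C,"dx":-0.0297,"dy":-0.025,"dz":0.0008,"turn":3.97}
3 {"claw":C,"dx":-0.0314,"dy":-0.0228,"dz":0.0008,"turn":3.97}
4 {"claw":C,"dx":-0.0329,"dy":-0.0206,"dz":0.0008,"turn":3.97}
5 {"claw":C,"dx":-0.0343,"dy":-0.0183,"dz":0.0008,"turn":3.97}
6 {"claw":C,"dx":-0.0354,"dy":-0.0159,"dz":0.0008,"turn":3.97}
7 {"claw":C,"dx":-0.0364,"dy":-0.0134,"dz":0.0008,"turn":3.97}
8 {"claw":C,"dx":-0.0373,"dy":-0.0108,"dz":0.0008,"turn":3.97}
9 {"claw":C,"dx":-0.0379,"dy":-0.0082,"dz":0.0008,"turn":3.97}
10 {"claw":C,"dx":-0.0384,"dy":-0.0056,"dz":0.0008,"turn":3.97}
11 {"claw":C,"dx":-0.0387,"dy":-0.0029,"dz":0.0008,"turn":3.97}
12 {"claw":C,"dx":-0.0388,"dy":-0.0002,"dz":0.0008,"turn":3.97}
13 {"claw":C,"dx":-0.0387,"dy":0.0025,"dz":0.0008,"turn":3.97}
14 {"claw":C,"dx":-0.0385,"dy":0.0052,"dz":0.0008,"turn":3.97}
15 {"claw":C,"dx":-0.038,"dy":0.0078,"dz":0.0008,"turn":3.97}
16 {"claw":C,"dx":-0.0374,"dy":0.0104,"dz":0.0008,"turn":3.97}
17 {"claw":C,"dx":-0.0366,"dy":0.013,"dz":0.0008,"turn":3.97}
18 {"claw":C,"dx":-0.0356,"dy":0.0155,"dz":0.0008,"turn":3.97}
19 {"claw":C,"dx":-0.0344,"dy":0.0179,"dz":0.0008,"turn":3.97}
20 {"claw":C,"dx":-0.0331,"dy":0.0203,"dz":0.0008,"turn":3.97}
21 {"claw":C,"dx":-0.0316,"dy":0.0225,"dz":0.0008,"turn":3.97}
[ 5.45769307e+01  1.79506317e+01  8.58403805e+01  5.05496519e-04
  7.62578356e+01 -1.28000304e+01] 0.15
```

```bash
python3 plan.py .488 .18 .225 30
```

```text
0 {"claw":C,"dx":-0.0347,"dy":-0.0155,"dz":0.0012,"turn":3.4}
1 {"claw":C,"dx":-0.0355,"dy":-0.0135,"dz":0.0012,"turn":3.4}
2 {"claw":C,"dx":-0.0363,"dy":-0.0113,"dz":0.0012,"turn":3.4}
3 {"claw":C,"dx":-0.0369,"dy":-0.0092,"dz":0.0012,"turn":3.4}
4 {"claw":C,"dx":-0.0373,"dy":-0.007,"dz":0.0012,"turn":3.4}
5 {"claw":C,"dx":-0.0377,"dy":-0.0047,"dz":0.0012,"turn":3.4}
6 {"claw":C,"dx":-0.0379,"dy":-0.0025,"dz":0.0012,"turn":3.4}
7 {"claw":C,"dx":-0.038,"dy":-0.0002,"dz":0.0012,"turn":3.4}
8 {"claw":C,"dx":-0.0379,"dy":0.002,"dz":0.0012,"turn":3.4}
9 {"claw":C,"dx":-0.0377,"dy":0.0043,"dz":0.0012,"turn":3.4}
10 {"claw":C,"dx":-0.0374,"dy":0.0065,"dz":0.0012,"turn":3.4}
```

>>> carry_out(
  series=[
    {"claw": 0.088, "dx": -0.0347, "dy": -0.0155, "dz": 0.0012, "turn": 3.4},
    {"claw": 0.088, "dx": -0.0355, "dy": -0.0135, "dz": 0.0012, "turn": 3.4},
    {"claw": 0.088, "dx": -0.0363, "dy": -0.0113, "dz": 0.0012, "turn": 3.4},
    {"claw": 0.088, "dx": -0.0369, "dy": -0.0092, "dz": 0.0012, "turn": 3.4},
    {"claw": 0.088, "dx": -0.0373, "dy": -0.007, "dz": 0.0012, "turn": 3.4},
  ],
)

```text
clock: 0.57
ee_pos: [0.3328, 0.3447, 0.2326]
orientation: [[-0.769, 0.64, -0.0], [0.64, 0.769, -0.0], [0.0, -0.0, -1.0]]
contact_force: [0.2, 0.1, 0.7]
width: 0.0881
```

>>> carry_out(
  series=[
    {"claw": 0.088, "dx": -0.0377, "dy": -0.0047, "dz": 0.0012, "turn": 3.4},
    {"claw": 0.088, "dx": -0.0379, "dy": -0.0025, "dz": 0.0012, "turn": 3.4},
    {"claw": 0.088, "dx": -0.038, "dy": 0, "dz": 0.0012, "turn": 3.4},
    {"claw": 0.088, "dx": -0.0379, "dy": 0.002, "dz": 0.0012, "turn": 3.4},
    {"claw": 0.088, "dx": -0.0377, "dy": 0.0043, "dz": 0.0012, "turn": 3.4},
  ],
)

```text
clock: 0.98
ee_pos: [0.4632, 0.2063, 0.2266]
orientation: [[-0.548, 0.837, -0.0], [0.837, 0.548, 0.0], [0.0, -0.0, -1.0]]
contact_force: [0.6, 0.2, 0.2]
width: 0.0881
```

>>> carry_out(
  series=[
    {"claw": 0.088, "dx": -0.0374, "dy": 0.0065, "dz": 0.0012, "turn": 3.4},
    {"claw": 0.088, "dx": 0, "dy": 0, "dz": 0, "turn": 0},
    {"claw": 0.088, "dx": 0, "dy": 0, "dz": 0, "turn": 0},
    {"claw": 0.088, "dx": 0, "dy": 0, "dz": 0, "turn": 0},
  ],
)

```text
clock: 1.32
ee_pos: [0.4878, 0.1807, 0.2253]
orientation: [[-0.5, 0.866, -0.001], [0.866, 0.5, 0.0], [0.001, -0.001, -1.0]]
contact_force: [-0.0, -0.1, 0.3]
width: 0.0879
```

Run:
```python
from h import *
s=observe(); i=camera_info("wrist"); im=capture("wrist"); print(s['clock'],s['ee_pos'],s['q'],abs(s['joint_velocities']).max())
import pickle; pickle.dump(i,open('w1.pkl','wb'))
cv2.imwrite('pics/w1.png',im[:,:,::-1])
u=proj("wrist",[.488,.18,.1045],i); print(u)
x,y=map(int,u); cv2.imwrite('pics/w1c.png',cv2.resize(im[max(0,y-90):y+90,x-110:x+110,::-1],None,fx=3,fy=3,interpolation=2)); print(x-110,max(0,y-90))
```

```text
1.3167 [0.48776267 0.18072978 0.22527898] [ 7.40454897e+00  1.79548959e+01  8.78319408e+01  1.50282566e-02
  7.42613589e+01 -2.26162527e+01] 1.2996924395099811
[316.41635881 197.7610402 ]
206 107
```

View pics/w1c.png

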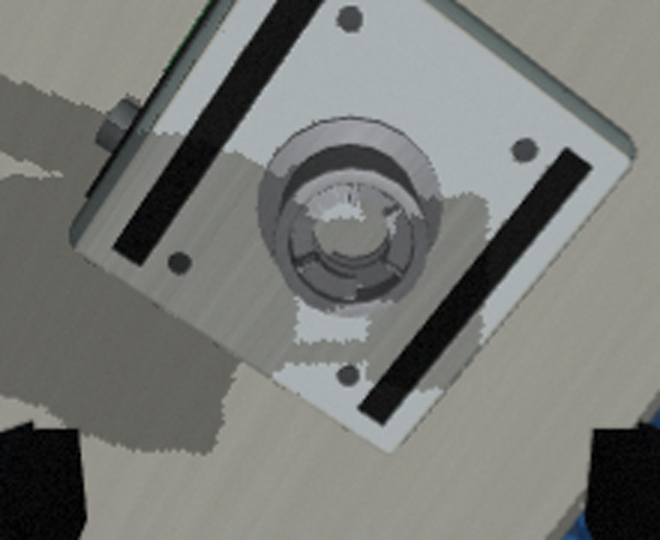

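Run:
```python
from h import *
im=cv2.imread('pics/w1.png')
a=cv2.resize(im[156:216,286:361],None,fx=10,fy=10,interpolation=2)
cv2.imwrite('pics/w1d.png',a)
```

```text
(no output)
```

View pics/w1d.png

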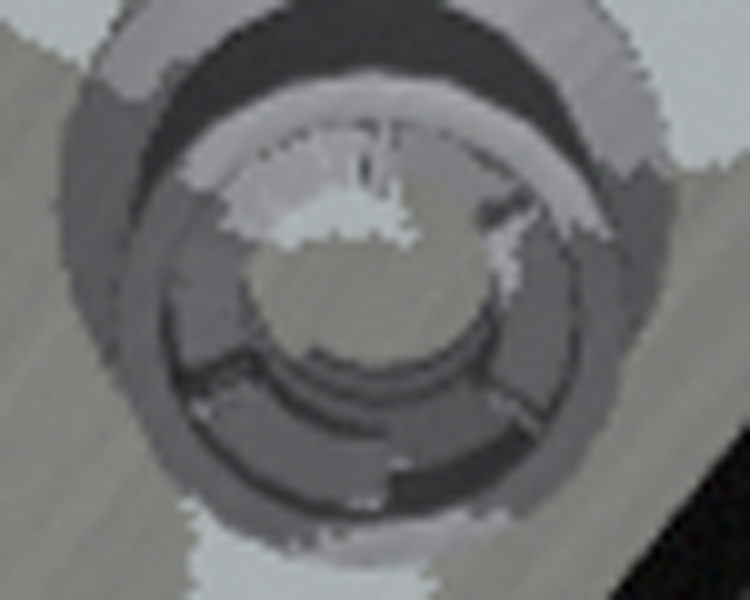

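```bash
python3 - <<'E'
from h import *
import pickle; i=pickle.load(open('w1.pkl','rb'))
c=onz("wrist",(322.7,187.3),.1045,i); print(c)
for a in range(4):
    th=a*np.pi/2; print(proj("wrist",c+[.023*np.cos(th),.023*np.sin(th),0],i))
# image angle->world: teeth
for uv in [(286+22.5-.5,156+37.2-.5),(286+37-.5,156+16.5-.5),(286+51-.5,156+40-.5)]:
    p=onz("wrist",uv,.102,i)-c; print(np.degrees(np.arctan2(p[1],p[0])),np.hypot(*p[:2]))
# top/side check
b=cv2.imread('pics/top0.png'); print(proj("top",c),proj("side",c))
E
python3 plan.py .486 -.321 .22 -20
```

```text
[0.48795639 0.19105045 0.1045    ]
[345.11342487 199.85973121]
[336.31711324 164.83616123]
[299.68802362 174.41190641]
[309.68561851 208.7720408 ]
-126.31464978136572 0.014154879198374559
120.96883896309038 0.013080694057951505
-3.6927082188854388 0.0148625040926898
[228.19434648 229.05704088] [267.3772281  165.23151674]
0 {"claw":C,"dx":-0.0334,"dy":-0.0195,"dz":0.0004,"turn":3.85}
1 {"claw":C,"dx":-0.0346,"dy":-0.0172,"dz":0.0004,"turn":3.85}
2 {"claw":C,"dx":-0.0357,"dy":-0.0148,"dz":0.0004,"turn":3.85}
3 {"claw":C,"dx":-0.0366,"dy":-0.0124,"dz":0.0004,"turn":3.85}
4 {"claw":C,"dx":-0.0373,"dy":-0.0099,"dz":0.0004,"turn":3.85}
5 {"claw":C,"dx":-0.0379,"dy":-0.0074,"dz":0.0004,"turn":3.85}
6 {"claw":C,"dx":-0.0383,"dy":-0.0048,"dz":0.0004,"turn":3.85}
7 {"claw":C,"dx":-0.0386,"dy":-0.0022,"dz":0.0004,"turn":3.85}
8 {"claw":C,"dx":-0.0386,"dy":0.0004,"dz":0.0004,"turn":3.85}
9 {"claw":C,"dx":-0.0385,"dy":0.003,"dz":0.0004,"turn":3.85}
10 {"claw":C,"dx":-0.0382,"dy":0.0056,"dz":0.0004,"turn":3.85}
11 {"claw":C,"dx":-0.0378,"dy":0.0081,"dz":0.0004,"turn":3.85}
12 {"claw":C,"dx":-0.0371,"dy":0.0106,"dz":0.0004,"turn":3.85}
```

>>> carry_out(
  series=[
    {"claw": 0.088, "dx": 0, "dy": 0, "dz": 0, "turn": 7},
    {"claw": 0.088, "dx": 0, "dy": 0, "dz": 0, "turn": 7},
    {"claw": 0.088, "dx": 0, "dy": 0, "dz": 0, "turn": 7},
    {"claw": 0.088, "dx": 0, "dy": 0, "dz": 0, "turn": 7},
    {"claw": 0.088, "dx": 0, "dy": 0, "dz": 0, "turn": 7},
  ],
)

```text
clock: 1.78
ee_pos: [0.4874, 0.1816, 0.2258]
orientation: [[0.091, 0.996, 0.0], [0.996, -0.091, 0.0], [0.0, 0.0, -1.0]]
contact_force: [0.0, 0.1, 0.3]
width: 0.0883
```

>>> carry_out(
  series=[
    {"claw": 0.088, "dx": 0.005, "dy": -0.002, "dz": 0, "turn": 7},
    {"claw": 0.088, "dx": 0.005, "dy": -0.002, "dz": 0, "turn": 7},
    {"claw": 0.088, "dx": 0, "dy": 0, "dz": 0, "turn": 0},
    {"claw": 0.088, "dx": 0, "dy": 0, "dz": 0, "turn": 0},
    {"claw": 0.088, "dx": 0, "dy": 0, "dz": 0, "turn": 0},
  ],
)

```text
clock: 2.2
ee_pos: [0.4854, 0.1912, 0.2257]
orientation: [[0.321, 0.947, 0.0], [0.947, -0.321, -0.0], [-0.0, 0.0, -1.0]]
contact_force: [-0.2, -0.8, -0.4]
width: 0.0878
```

Run:
```python
from h import *
s=observe(); i=camera_info("wrist"); im=capture("wrist"); print(s['clock'],s['ee_pos'],s['q'],abs(s['joint_velocities']).max())
import pickle; pickle.dump(i,open('w2.pkl','wb'))
cv2.imwrite('pics/w2.png',im[:,:,::-1])
u=proj("wrist",[.488,.191,.1045],i); print(u)
x,y=map(int,u); cv2.imwrite('pics/w2d.png',cv2.resize(im[y-30:y+30,x-37:x+38,::-1],None,fx=10,fy=10,interpolation=2)); print(x-37,y-30)
```

```text
2.2 [0.48543257 0.19123812 0.22565188] [ 8.62430154e+00  1.81069779e+01  8.75668820e+01 -4.11371019e-03
  7.43188898e+01  2.73614603e+01] 0.7381342890989864
[319.96943052 196.4930902 ]
282 166
```

View pics/w2d.png

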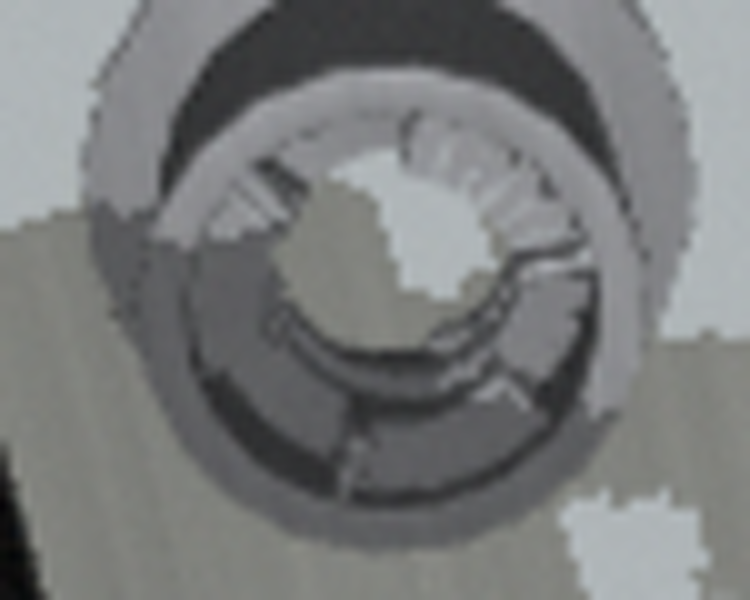

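```bash
python3 - <<'E'
from h import *
import pickle; i=pickle.load(open('w2.pkl','rb'))
print(onz("wrist",(320.7,196.3),.1045,i))
E
python3 plan.py .486 -.321 .215 -20 13
```

```text
[0.48866801 0.19096279 0.1045    ]
0 {"claw":C,"dx":-0.0373,"dy":0.0127,"dz":0.0008,"turn":0.09}
1 {"claw":C,"dx":-0.0373,"dy":0.0128,"dz":0.0008,"turn":0.09}
2 {"claw":C,"dx":-0.0372,"dy":0.0128,"dz":0.0008,"turn":0.09}
3 {"claw":C,"dx":-0.0372,"dy":0.0129,"dz":0.0008,"turn":0.09}
4 {"claw":C,"dx":-0.0372,"dy":0.013,"dz":0.0008,"turn":0.09}
5 {"claw":C,"dx":-0.0372,"dy":0.013,"dz":0.0008,"turn":0.09}
6 {"claw":C,"dx":-0.0371,"dy":0.0131,"dz":0.0008,"turn":0.09}
7 {"claw":C,"dx":-0.0371,"dy":0.0131,"dz":0.0008,"turn":0.09}
8 {"claw":C,"dx":-0.0371,"dy":0.0132,"dz":0.0008,"turn":0.09}
9 {"claw":C,"dx":-0.0371,"dy":0.0133,"dz":0.0008,"turn":0.09}
10 {"claw":C,"dx":-0.0371,"dy":0.0133,"dz":0.0008,"turn":0.09}
11 {"claw":C,"dx":-0.037,"dy":0.0134,"dz":0.0008,"turn":0.09}
12 {"claw":C,"dx":-0.037,"dy":0.0134,"dz":0.0008,"turn":0.09}
```

Boss at (0.4883, 0.191), with both views agreeing to 0.7 mm. Now to the knob.

>>> carry_out(
  series=[
    {"claw": 0.088, "dx": -0.0373, "dy": 0.0127, "dz": 0.0008, "turn": 0.1},
    {"claw": 0.088, "dx": -0.0373, "dy": 0.0128, "dz": 0.0008, "turn": 0.1},
    {"claw": 0.088, "dx": -0.0372, "dy": 0.0128, "dz": 0.0008, "turn": 0.1},
    {"claw": 0.088, "dx": -0.0372, "dy": 0.0129, "dz": 0.0008, "turn": 0.1},
    {"claw": 0.088, "dx": -0.0372, "dy": 0.013, "dz": 0.0008, "turn": 0.1},
  ],
)

```text
clock: 2.67
ee_pos: [0.4847, -0.0079, 0.2217]
orientation: [[0.332, 0.943, 0.0], [0.943, -0.332, -0.0], [-0.0, 0.0, -1.0]]
contact_force: [1.3, 0.5, -0.0]
width: 0.0885
```

>>> carry_out(
  series=[
    {"claw": 0.088, "dx": -0.0372, "dy": 0.013, "dz": 0.0008, "turn": 0.1},
    {"claw": 0.088, "dx": -0.0371, "dy": 0.0131, "dz": 0.0008, "turn": 0.1},
    {"claw": 0.088, "dx": -0.0371, "dy": 0.0131, "dz": 0.0008, "turn": 0.1},
    {"claw": 0.088, "dx": -0.0371, "dy": 0.0132, "dz": 0.0008, "turn": 0.1},
    {"claw": 0.088, "dx": -0.0371, "dy": 0.0133, "dz": 0.0008, "turn": 0.1},
  ],
)

```text
clock: 3.08
ee_pos: [0.4839, -0.2051, 0.2177]
orientation: [[0.34, 0.94, 0.0], [0.94, -0.34, -0.0], [-0.0, 0.0, -1.0]]
contact_force: [1.5, 0.1, -0.2]
width: 0.088
```

>>> carry_out(
  series=[
    {"claw": 0.088, "dx": -0.0371, "dy": 0.0133, "dz": 0.0008, "turn": 0.1},
    {"claw": 0.088, "dx": -0.037, "dy": 0.0134, "dz": 0.0008, "turn": 0},
    {"claw": 0.088, "dx": -0.037, "dy": 0.0134, "dz": 0.0008, "turn": 0},
    {"claw": 0.088, "dx": 0, "dy": 0, "dz": 0, "turn": 0},
    {"claw": 0.088, "dx": 0, "dy": 0, "dz": 0, "turn": 0},
  ],
)

```text
clock: 3.5
ee_pos: [0.4833, -0.3226, 0.2145]
orientation: [[0.345, 0.939, -0.001], [0.939, -0.345, 0.001], [0.0, -0.001, -1.0]]
contact_force: [-0.9, 0.1, -0.1]
width: 0.0879
```

Run:
```python
from h import *
s=observe(); i=camera_info("wrist"); im=capture("wrist"); print(s['clock'],s['ee_pos'],s['q'],abs(s['joint_velocities']).max())
import pickle; pickle.dump(i,open('w3.pkl','wb'))
cv2.imwrite('pics/w3.png',im[:,:,::-1])
u=proj("wrist",[.486,-.321,.092],i); print(u)
x,y=map(int,u); cv2.imwrite('pics/w3d.png',cv2.resize(im[y-50:y+50,x-65:x+65,::-1],None,fx=6,fy=6,interpolation=2)); print(x-65,y-50)
```

```text
3.5 [ 0.48325675 -0.32260329  0.21445709] [-4.52734975e+01  2.60822749e+01  7.77910119e+01  4.25668432e-03
  7.61822002e+01 -2.51088625e+01] 2.827413294971632
[319.58494902 194.12211545]
254 144
```

View pics/w3.png

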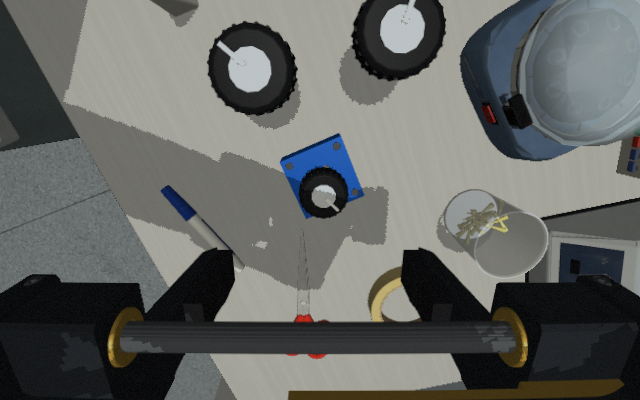

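View pics/w3d.png

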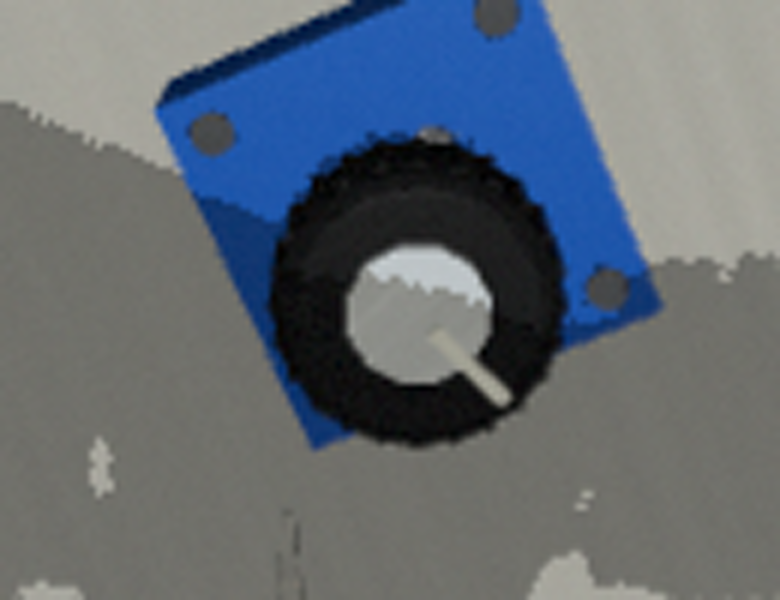

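Run:
```python
from h import *
import pickle; i=pickle.load(open('w3.pkl','rb'))
c=onz("wrist",(323.6,195.7),.0925,i); print(c, "top/side px",proj("top",c),proj("side",c))
p=onz("wrist",(326,165.7),.035,i)-c; print("lug ang",np.degrees(np.arctan2(p[1],p[0])),np.hypot(*p[:2]))
m=onz("wrist",(254+510/6,144+400/6),.092,i)-c; print("mark ang",np.degrees(np.arctan2(m[1],m[0])),np.hypot(*m[:2]))
for a in range(4):
    th=a*np.pi/2; print(proj("wrist",c+[.022*np.cos(th),.022*np.sin(th),0],i)-[254,144])
for z in [.5]:
  for uv in [(251,69),(402,28)]: 
    print(two("wrist",uv,"top",(360.3,233.4) if uv[0]==251 else (365.,197.5),i))
```

```text
[ 0.48888915 -0.3234484   0.0925    ] top/side px [397.28234104 227.85608777] [353.70369616 248.61368274]
lug ang 57.098786239658786 0.015334659089285992
mark ang -65.68979402913314 0.019968573989126305
[93.18675123 43.47834452]
[61.00026932 28.86825429]
[46.41347628 59.7839382 ]
[77.80482513 73.49053938]
(array([ 0.47264695, -0.20797411,  0.10685229]), np.float64(0.0004120827867774978))
(array([ 0.57936511, -0.22166992,  0.12778885]), np.float64(0.0006572513633916215))
```

>>> carry_out(
  series=[
    {"claw": 0.075, "dx": 0.0012, "dy": 0.0055, "dz": 0.02, "turn": 0},
    {"claw": 0.075, "dx": 0, "dy": 0, "dz": 0.03, "turn": 0},
    {"claw": 0.075, "dx": 0, "dy": 0, "dz": 0.03, "turn": 0},
    {"claw": 0.075, "dx": 0, "dy": 0, "dz": 0.02, "turn": 0},
    {"claw": 0.075, "dx": 0, "dy": 0, "dz": 0, "turn": 0},
  ],
)

```text
clock: 3.97
ee_pos: [0.4883, -0.3191, 0.1115]
orientation: [[0.341, 0.94, -0.005], [0.94, -0.341, 0.005], [0.003, -0.007, -1.0]]
contact_force: [-0.5, -0.3, -1.1]
width: 0.0753
```

```bash
python3 plan.py .4889 -.3234 .061 -20; python3 -c "
from h import *
s=observe();print(s['ee_pos'],s['contact_force'],s['width'])"
```

```text
0 {"claw":C,"dx":-0.0019,"dy":0.001,"dz":0.0252,"turn":0.02}
1 {"claw":C,"dx":-0.0019,"dy":0.001,"dz":0.0252,"turn":0.02}
[ 0.4883161  -0.31906354  0.11149778] [-0.4703122  -0.29704519 -1.07972082] 0.07533442296205697
```

>>> carry_out(
  series=[
    {"claw": 0.075, "dx": 0, "dy": 0, "dz": 0, "turn": 0},
    {"claw": 0.075, "dx": 0, "dy": 0, "dz": 0, "turn": 0},
    {"claw": 0.075, "dx": 0, "dy": 0, "dz": 0, "turn": 0},
  ],
)

```text
clock: 4.22
ee_pos: [0.4902, -0.3221, 0.1171]
orientation: [[0.343, 0.939, 0.002], [0.939, -0.343, -0.002], [-0.001, 0.003, -1.0]]
contact_force: [-0.1, 0.8, 0.2]
width: 0.0747
```

```bash
python3 plan.py .4889 -.3234 .061 -20;python3 - <<'E'
from h import *
s=observe(); i=camera_info("wrist"); im=capture("wrist"); print(s['clock'],s['ee_pos'],s['q'],abs(s['joint_velocities']).max())
import pickle; pickle.dump(i,open('w4.pkl','wb'))
cv2.imwrite('pics/w4.png',im[:,:,::-1])
print(proj("wrist",[.4889,-.3234,.092],i))
E
```

```text
0 {"claw":C,"dx":-0.0008,"dy":-0.0004,"dz":0.028,"turn":-0.04}
1 {"claw":C,"dx":-0.0008,"dy":-0.0004,"dz":0.028,"turn":-0.04}
4.2167 [ 0.49015534 -0.32210019  0.11708411] [-4.47478514e+01  3.20968704e+01  8.37099995e+01  1.07343416e-03
  6.40127132e+01 -2.46748881e+01] 0.2694274512011897
[315.6004055  248.01901192]
```

View pics/w4.png

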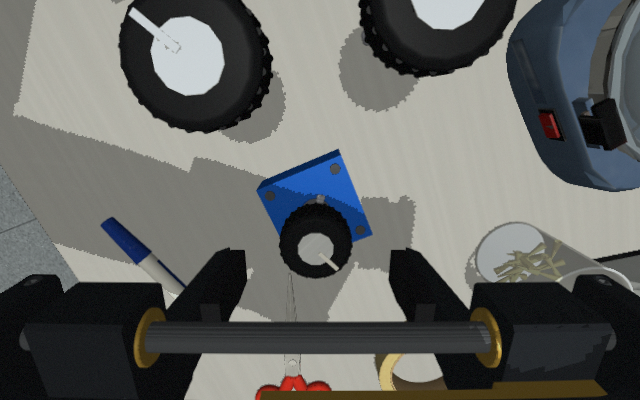

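>>> carry_out(
  series=[
    {"claw": 0.075, "dx": -0.0014, "dy": 0, "dz": 0.02, "turn": 0},
    {"claw": 0.075, "dx": 0, "dy": 0, "dz": 0.02, "turn": 0},
    {"claw": 0.075, "dx": 0, "dy": 0, "dz": 0.012, "turn": 0},
    {"claw": 0.075, "dx": 0, "dy": 0, "dz": 0.004, "turn": 0},
    {"claw": 0.075, "dx": 0, "dy": 0, "dz": 0, "turn": 0},
  ],
)

```text
clock: 4.68
ee_pos: [0.4889, -0.3231, 0.0589]
orientation: [[0.344, 0.939, -0.001], [0.939, -0.344, 0.001], [0.0, -0.001, -1.0]]
contact_force: [-0.1, 0.4, -0.3]
width: 0.0751
```

>>> carry_out(
  series=[
    {"claw": 0.075, "dx": 0, "dy": 0, "dz": 0, "turn": 0},
    {"claw": 0.075, "dx": 0, "dy": 0, "dz": 0, "turn": 0},
    {"claw": 0.075, "dx": 0, "dy": 0, "dz": 0, "turn": 0},
    {"claw": 0.075, "dx": 0, "dy": 0, "dz": 0, "turn": 0},
  ],
)

```text
clock: 5.02
ee_pos: [0.4892, -0.3234, 0.0599]
orientation: [[0.344, 0.939, 0.001], [0.939, -0.344, -0.001], [-0.001, 0.001, -1.0]]
contact_force: [-0.2, 0.1, -0.2]
width: 0.075
```

>>> carry_out(
  newtons=30,
  series=[
    {"claw": 0.03, "dx": 0, "dy": 0, "dz": 0, "turn": 0},
    {"claw": 0.03, "dx": 0, "dy": 0, "dz": 0, "turn": 0},
    {"claw": 0.03, "dx": 0, "dy": 0, "dz": 0, "turn": 0},
    {"claw": 0.03, "dx": 0, "dy": 0, "dz": 0, "turn": 0},
    {"claw": 0.03, "dx": 0, "dy": 0, "dz": 0, "turn": 0},
  ],
)

```text
clock: 5.43
ee_pos: [0.4889, -0.3232, 0.0591]
orientation: [[0.344, 0.939, -0.0], [0.939, -0.344, 0.0], [0.0, -0.0, -1.0]]
contact_force: [0.2, 0.5, 0.8]
width: 0.044
```

>>> carry_out(
  series=[
    {"claw": 0.03, "dx": 0, "dy": 0, "dz": 0, "turn": 0},
    {"claw": 0.03, "dx": 0, "dy": 0, "dz": 0, "turn": 0},
    {"claw": 0.03, "dx": 0, "dy": 0, "dz": 0, "turn": 0},
  ],
)

```text
clock: 5.68
ee_pos: [0.4889, -0.3232, 0.0591]
orientation: [[0.344, 0.939, -0.0], [0.939, -0.344, 0.0], [0.0, -0.0, -1.0]]
contact_force: [-0.4, 0.0, 0.5]
width: 0.0427
```

>>> carry_out(
  series=[
    {"claw": 0.03, "dx": 0, "dy": 0, "dz": -0.01, "turn": 0},
    {"claw": 0.03, "dx": 0, "dy": 0, "dz": -0.025, "turn": 0},
    {"claw": 0.03, "dx": 0, "dy": 0, "dz": -0.04, "turn": 0},
    {"claw": 0.03, "dx": 0, "dy": 0, "dz": -0.04, "turn": 0},
    {"claw": 0.03, "dx": 0, "dy": 0, "dz": -0.035, "turn": 0},
  ],
)

```text
clock: 6.1
ee_pos: [0.4889, -0.3231, 0.2124]
orientation: [[0.344, 0.939, 0.001], [0.939, -0.344, -0.001], [-0.001, 0.001, -1.0]]
contact_force: [-0.0, 0.0, -1.4]
width: 0.0429
```

>>> carry_out(
  series=[
    {"claw": 0.03, "dx": 0, "dy": 0, "dz": -0.02, "turn": 0},
    {"claw": 0.03, "dx": 0, "dy": 0, "dz": 0, "turn": 0},
  ],
)

```text
clock: 6.27
ee_pos: [0.49, -0.3241, 0.2348]
orientation: [[0.344, 0.939, 0.006], [0.939, -0.344, -0.006], [-0.004, 0.008, -1.0]]
contact_force: [0.7, -0.5, -0.6]
width: 0.0429
```

```bash
python3 plan.py .4885 .191 .230 -45 15;python3 - <<'E'
from h import *
im=capture("wrist"); s=observe();print(s['ee_pos'],s['width'],s['contact_force'])
cv2.imwrite('pics/w5.png',im[:,:,::-1])
E
```

```text
0 {"claw":C,"dx":0.0322,"dy":-0.0119,"dz":0.0003,"turn":1.66}
1 {"claw":C,"dx":0.0319,"dy":-0.0128,"dz":0.0003,"turn":1.66}
2 {"claw":C,"dx":0.0315,"dy":-0.0137,"dz":0.0003,"turn":1.66}
3 {"claw":C,"dx":0.0311,"dy":-0.0147,"dz":0.0003,"turn":1.66}
4 {"claw":C,"dx":0.0306,"dy":-0.0155,"dz":0.0003,"turn":1.66}
5 {"claw":C,"dx":0.0302,"dy":-0.0164,"dz":0.0003,"turn":1.66}
6 {"claw":C,"dx":0.0297,"dy":-0.0173,"dz":0.0003,"turn":1.66}
7 {"claw":C,"dx":0.0292,"dy":-0.0181,"dz":0.0003,"turn":1.66}
8 {"claw":C,"dx":0.0286,"dy":-0.019,"dz":0.0003,"turn":1.66}
9 {"claw":C,"dx":0.0281,"dy":-0.0198,"dz":0.0003,"turn":1.66}
10 {"claw":C,"dx":0.0275,"dy":-0.0206,"dz":0.0003,"turn":1.66}
11 {"claw":C,"dx":0.0269,"dy":-0.0214,"dz":0.0003,"turn":1.66}
12 {"claw":C,"dx":0.0262,"dy":-0.0222,"dz":0.0003,"turn":1.66}
13 {"claw":C,"dx":0.0256,"dy":-0.0229,"dz":0.0003,"turn":1.66}
14 {"claw":C,"dx":0.0249,"dy":-0.0236,"dz":0.0003,"turn":1.66}
[ 0.48937931 -0.32354939  0.23152807] 0.04275118477934707 [-0.64026783 -0.13200495 -1.81240385]
```

View pics/w5.png

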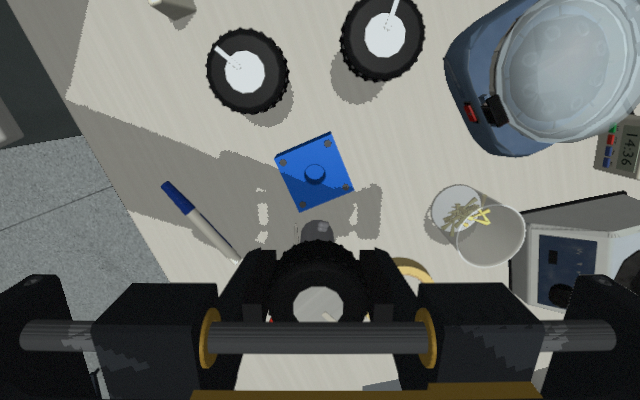

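>>> carry_out(
  series=[
    {"claw": 0.03, "dx": 0.0322, "dy": -0.0119, "dz": 0, "turn": 1.66},
    {"claw": 0.03, "dx": 0.0319, "dy": -0.0128, "dz": 0, "turn": 1.66},
    {"claw": 0.03, "dx": 0.0315, "dy": -0.0137, "dz": 0, "turn": 1.66},
    {"claw": 0.03, "dx": 0.0311, "dy": -0.0147, "dz": 0, "turn": 1.66},
    {"claw": 0.03, "dx": 0.0306, "dy": -0.0155, "dz": 0, "turn": 1.66},
  ],
)

```text
clock: 6.73
ee_pos: [0.4876, -0.1496, 0.2275]
orientation: [[0.478, 0.879, -0.003], [0.879, -0.478, 0.002], [0.0, -0.003, -1.0]]
contact_force: [0.5, 0.4, -0.9]
width: 0.0429
```

>>> carry_out(
  series=[
    {"claw": 0.03, "dx": 0.0302, "dy": -0.0164, "dz": 0, "turn": 1.66},
    {"claw": 0.03, "dx": 0.0297, "dy": -0.0173, "dz": 0, "turn": 1.66},
    {"claw": 0.03, "dx": 0.0292, "dy": -0.0181, "dz": 0, "turn": 1.66},
    {"claw": 0.03, "dx": 0.0286, "dy": -0.019, "dz": 0, "turn": 1.66},
    {"claw": 0.03, "dx": 0.0281, "dy": -0.0198, "dz": 0, "turn": 1.66},
  ],
)

```text
clock: 7.15
ee_pos: [0.4872, 0.0221, 0.2277]
orientation: [[0.599, 0.801, -0.003], [0.801, -0.599, 0.001], [-0.001, -0.003, -1.0]]
contact_force: [0.5, -0.2, -1.2]
width: 0.0429
```

>>> carry_out(
  series=[
    {"claw": 0.03, "dx": 0.0275, "dy": -0.0206, "dz": 0, "turn": 1.66},
    {"claw": 0.03, "dx": 0.0269, "dy": -0.0214, "dz": 0, "turn": 1.66},
    {"claw": 0.03, "dx": 0.0262, "dy": -0.0222, "dz": 0, "turn": 1.66},
    {"claw": 0.03, "dx": 0.0256, "dy": -0.0229, "dz": 0, "turn": 1.66},
    {"claw": 0.03, "dx": 0.0249, "dy": -0.0236, "dz": 0, "turn": 1.66},
  ],
)

```text
clock: 7.57
ee_pos: [0.4868, 0.1937, 0.2276]
orientation: [[0.708, 0.706, -0.003], [0.706, -0.708, -0.0], [-0.002, -0.002, -1.0]]
contact_force: [0.4, -1.7, -1.6]
width: 0.043
```

>>> carry_out(
  series=[
    {"claw": 0.03, "dx": 0, "dy": 0, "dz": 0, "turn": 0},
    {"claw": 0.03, "dx": 0, "dy": 0, "dz": 0, "turn": 0},
    {"claw": 0.03, "dx": 0, "dy": 0, "dz": 0, "turn": 0},
    {"claw": 0.03, "dx": 0, "dy": 0, "dz": 0, "turn": 0},
    {"claw": 0.03, "dx": 0, "dy": 0, "dz": 0, "turn": 0},
  ],
)

```text
clock: 7.98
ee_pos: [0.4879, 0.191, 0.2288]
orientation: [[0.708, 0.706, -0.001], [0.706, -0.708, -0.0], [-0.001, -0.0, -1.0]]
contact_force: [-0.4, -1.1, -0.8]
width: 0.0429
```

```bash
python3 plan.py .4885 .191 .190 -45;python3 - <<'E'
from h import *
s=observe();i=camera_info("wrist");im=capture("wrist"); print(s['ee_pos'],s['q'],abs(s['joint_velocities']).max(),s['contact_force'])
cv2.imwrite('pics/w6.png',im[:,:,::-1])
print(proj("wrist",[.4885,.191,.1045],i))
E
```

```text
0 {"claw":C,"dx":0.0005,"dy":0.0004,"dz":0.0388,"turn":-0.11}
[0.48789661 0.19096226 0.22883356] [ 8.55477193e+00  1.82559928e+01  8.68742344e+01 -9.41413214e-03
  7.49061695e+01  5.36674080e+01] 0.34175214908747764 [-0.35511011 -1.06505599 -0.76867721]
[318.06494352 195.46368194]
```

View pics/w6.png

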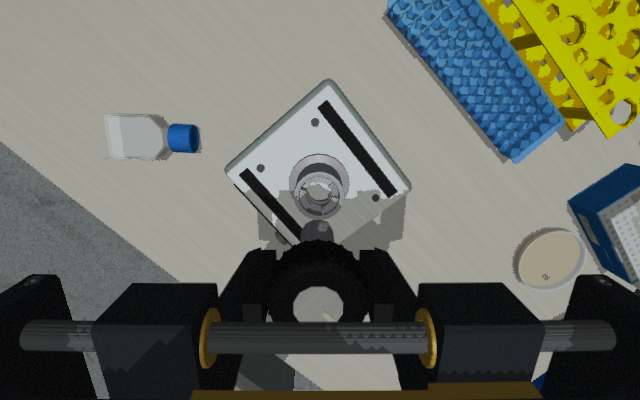

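>>> carry_out(
  series=[
    {"claw": 0.03, "dx": 0.0005, "dy": 0.0004, "dz": 0.02, "turn": 0},
    {"claw": 0.03, "dx": 0, "dy": 0, "dz": 0.025, "turn": 0},
    {"claw": 0.03, "dx": 0, "dy": 0, "dz": 0.018, "turn": 0},
    {"claw": 0.03, "dx": 0, "dy": 0, "dz": 0.004, "turn": 0},
    {"claw": 0.03, "dx": 0, "dy": 0, "dz": 0, "turn": 0},
  ],
)

```text
clock: 8.45
ee_pos: [0.4882, 0.1916, 0.1615]
orientation: [[0.708, 0.706, -0.002], [0.706, -0.708, -0.0], [-0.002, -0.001, -1.0]]
contact_force: [0.1, 0.1, -0.8]
width: 0.043
```

>>> carry_out(
  series=[
    {"claw": 0.03, "dx": 0, "dy": 0, "dz": 0, "turn": 0},
    {"claw": 0.03, "dx": 0, "dy": 0, "dz": 0, "turn": 0},
    {"claw": 0.03, "dx": 0, "dy": 0, "dz": 0, "turn": 0},
    {"claw": 0.03, "dx": 0, "dy": 0, "dz": 0, "turn": 0},
  ],
)

```text
clock: 8.78
ee_pos: [0.4888, 0.1922, 0.1629]
orientation: [[0.707, 0.707, 0.001], [0.707, -0.707, 0.0], [0.001, 0.001, -1.0]]
contact_force: [0.8, 0.1, -0.1]
width: 0.0431
```

```bash
python3 plan.py .4885 .191 .140 -45;python3 - <<'E'
from h import *
s=observe();i=camera_info("wrist");im=capture("wrist"); print(s['ee_pos'],abs(s['joint_velocities']).max(),s['contact_force'])
i2=capture("side")
x,y=map(int,proj("side",[.4885,.191,.13])); print(x,y)
b=cv2.resize(i2[y-40:y+40,x-40:x+40],(400,400),interpolation=2); a=cv2.resize(im[180:340,240:400],(400,400),interpolation=2)
cv2.imwrite('pics/w7.png',np.hstack([a,b])[:,:,::-1])
E
```

```text
0 {"claw":C,"dx":-0.001,"dy":0.0006,"dz":0.0229,"turn":-0.02}
[0.48877926 0.1921549  0.16293088] 0.3587207170794019 [ 0.83161549  0.09356201 -0.05077383]
267 158
```

View pics/w7.png

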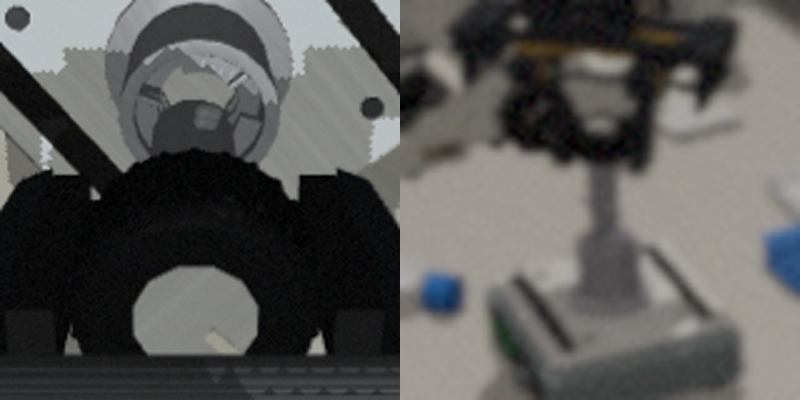

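Run:
```python
from h import *
s=observe();i=camera_info("wrist");im=capture("wrist"); c=[.4885,.191,.1045]
print(s['ee_pos'],s['contact_force'],proj("wrist",c,i), proj("wrist",s['ee_pos']-[0,0,.0292],i))
v=cv2.resize(im[170:245,280:360,::-1],None,fx=8,fy=8,interpolation=2)
off=np.array([280,170])
def pt(P): return tuple(int(q) for q in ((proj("wrist",P,i)-off+.5)*8))
for r in (.023,.01825):
  pts=np.array([pt(np.array(c)+[r*np.cos(t),r*np.sin(t),0]) for t in np.linspace(0,6.28,60)])
  cv2.polylines(v,[pts],True,(0,0,255),1)
b=s['ee_pos']-[0,0,.0291+.0]
pts=np.array([pt(b+[.0105*np.cos(t),.0105*np.sin(t),-.01]) for t in np.linspace(0,6.28,60)])
cv2.polylines(v,[pts],True,(0,255,0),1)
cv2.imwrite('pics/w8.png',v)
```

```text
[0.48859974 0.19216764 0.1625502 ] [-0.75023264  0.07987442 -1.33076326] [318.58361035 225.61087728] [317.50845108 242.50395302]
```

View pics/w8.png

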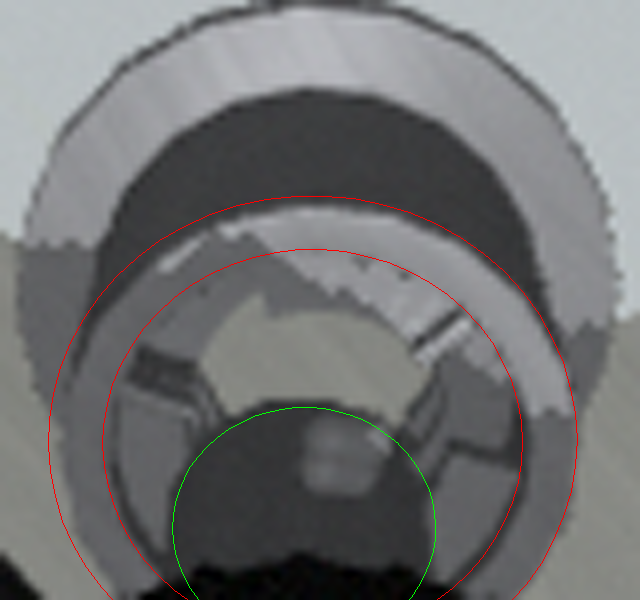

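>>> carry_out(
  series=[
    {"claw": 0.03, "dx": -0.0015, "dy": 0.0011, "dz": 0, "turn": 0},
    {"claw": 0.03, "dx": 0, "dy": 0, "dz": 0.006, "turn": 0},
    {"claw": 0.03, "dx": 0, "dy": 0, "dz": 0.006, "turn": 0},
    {"claw": 0.03, "dx": 0, "dy": 0, "dz": 0.003, "turn": 0},
    {"claw": 0.03, "dx": 0, "dy": 0, "dz": 0, "turn": 0},
  ],
)

```text
clock: 9.35
ee_pos: [0.4877, 0.1902, 0.146]
orientation: [[0.707, 0.707, -0.002], [0.707, -0.707, -0.0], [-0.002, -0.001, -1.0]]
contact_force: [0.6, -0.4, -0.8]
width: 0.0428
```

>>> carry_out(
  series=[
    {"claw": 0.03, "dx": 0, "dy": 0, "dz": 0, "turn": 0},
    {"claw": 0.03, "dx": 0, "dy": 0, "dz": 0, "turn": 0},
    {"claw": 0.03, "dx": 0, "dy": 0, "dz": 0, "turn": 0},
  ],
)

```text
clock: 9.6
ee_pos: [0.4883, 0.1903, 0.1473]
orientation: [[0.707, 0.707, 0.0], [0.707, -0.707, 0.0], [0.0, 0.0, -1.0]]
contact_force: [-0.4, 0.1, -0.6]
width: 0.0431
```

Run:
```python
from h import *
s=observe();i=camera_info("wrist");im=capture("wrist"); c=[.4885,.1900,.1045]
print(s['ee_pos'],s['contact_force'],s['clock'])
v=cv2.resize(im[170:270,260:380,::-1],None,fx=6,fy=6,interpolation=2)
off=np.array([260,170])
def pt(P): return tuple(int(q) for q in ((proj("wrist",P,i)-off+.5)*6))
for r in (.023,.01825):
  pts=np.array([pt(np.array(c)+[r*np.cos(t),r*np.sin(t),0]) for t in np.linspace(0,6.28,60)])
  cv2.polylines(v,[pts],True,(0,0,255),1)
b=s['ee_pos']-[0,0,.0291]
pts=np.array([pt(b+[.0105*np.cos(t),.0105*np.sin(t),-.008]) for t in np.linspace(0,6.28,60)])
cv2.polylines(v,[pts],True,(0,255,0),1)
cv2.imwrite('pics/w9.png',v)
```

```text
[0.488286   0.19032642 0.14728855] [-0.37017094  0.14465536 -0.59565083] 9.6
```

View pics/w9.png

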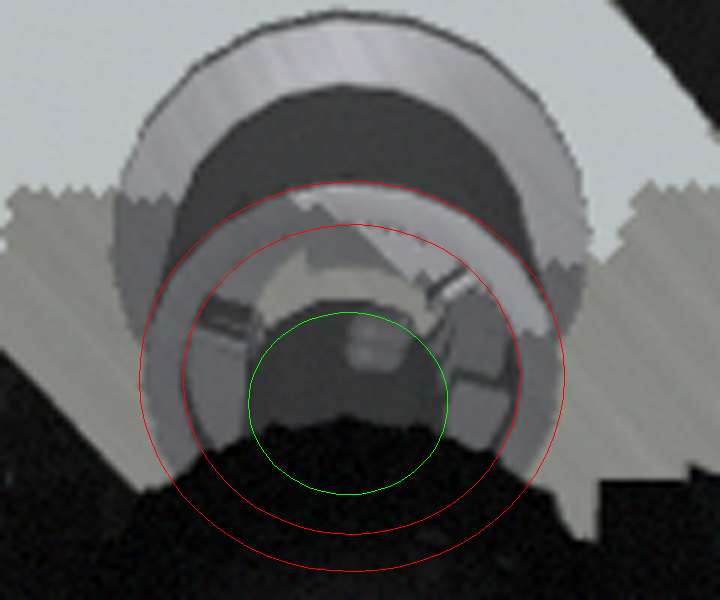

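>>> carry_out(
  series=[
    {"claw": 0.03, "dx": 0, "dy": 0, "dz": 0.005, "turn": 0},
    {"claw": 0.03, "dx": 0, "dy": 0, "dz": 0.004, "turn": 0},
    {"claw": 0.03, "dx": 0, "dy": 0, "dz": 0.002, "turn": 0},
    {"claw": 0.03, "dx": 0, "dy": 0, "dz": 0, "turn": 0},
    {"claw": 0.03, "dx": 0, "dy": 0, "dz": 0, "turn": 0},
  ],
)

```text
clock: 10.07
ee_pos: [0.4881, 0.1903, 0.1359]
orientation: [[0.707, 0.707, -0.0], [0.707, -0.707, -0.0], [-0.0, -0.0, -1.0]]
contact_force: [0.3, 0.7, -1.6]
width: 0.0429
```

>>> carry_out(
  series=[
    {"claw": 0.03, "dx": 0, "dy": 0, "dz": 0.002, "turn": 0},
    {"claw": 0.03, "dx": 0, "dy": 0, "dz": 0.002, "turn": 0},
    {"claw": 0.03, "dx": 0, "dy": 0, "dz": 0, "turn": 0},
    {"claw": 0.03, "dx": 0, "dy": 0, "dz": 0, "turn": 0},
    {"claw": 0.03, "dx": 0, "dy": 0, "dz": 0, "turn": 0},
  ],
)

```text
clock: 10.48
ee_pos: [0.4882, 0.1903, 0.1321]
orientation: [[0.707, 0.707, -0.0], [0.707, -0.707, 0.0], [-0.0, -0.0, -1.0]]
contact_force: [0.3, 0.4, -1.4]
width: 0.0425
```

>>> carry_out(
  series=[
    {"claw": 0.03, "dx": 0, "dy": 0, "dz": 0.002, "turn": 0},
    {"claw": 0.03, "dx": 0, "dy": 0, "dz": 0, "turn": 0},
    {"claw": 0.03, "dx": 0, "dy": 0, "dz": 0, "turn": 0},
  ],
)

```text
clock: 10.73
ee_pos: [0.4882, 0.1903, 0.13]
orientation: [[0.707, 0.707, -0.0], [0.707, -0.707, -0.0], [-0.0, -0.0, -1.0]]
contact_force: [-0.4, 0.2, -1.0]
width: 0.043
```

>>> carry_out(
  series=[
    {"claw": 0.03, "dx": 0, "dy": 0, "dz": 0.001, "turn": 0},
    {"claw": 0.03, "dx": 0, "dy": 0, "dz": 0, "turn": 0},
    {"claw": 0.03, "dx": 0, "dy": 0, "dz": 0, "turn": 0},
  ],
)

```text
clock: 10.98
ee_pos: [0.4883, 0.1903, 0.1292]
orientation: [[0.707, 0.707, 0.0], [0.707, -0.707, 0.0], [0.0, 0.0, -1.0]]
contact_force: [0.8, -0.9, 0.3]
width: 0.0433
```

>>> carry_out(
  series=[
    {"claw": 0.03, "dx": 0, "dy": 0, "dz": 0.001, "turn": 0},
    {"claw": 0.03, "dx": 0, "dy": 0, "dz": 0, "turn": 0},
    {"claw": 0.03, "dx": 0, "dy": 0, "dz": 0, "turn": 0},
  ],
)

```text
clock: 11.23
ee_pos: [0.4885, 0.1905, 0.1288]
orientation: [[0.707, 0.707, 0.001], [0.707, -0.707, 0.0], [0.001, 0.001, -1.0]]
contact_force: [-0.4, 0.8, 5.6]
width: 0.0431
```

>>> carry_out(
  series=[
    {"claw": 0.03, "dx": 0, "dy": 0, "dz": 0, "turn": -5},
    {"claw": 0.03, "dx": 0, "dy": 0, "dz": 0, "turn": -5},
    {"claw": 0.03, "dx": 0, "dy": 0, "dz": 0, "turn": -5},
    {"claw": 0.03, "dx": 0, "dy": 0, "dz": 0, "turn": -5},
    {"claw": 0.03, "dx": 0, "dy": 0, "dz": 0, "turn": -5},
  ],
)

```text
clock: 11.65
ee_pos: [0.4887, 0.1902, 0.1289]
orientation: [[0.338, 0.941, 0.002], [0.941, -0.338, 0.0], [0.001, 0.002, -1.0]]
contact_force: [-0.2, -1.3, 4.7]
width: 0.0427
```

>>> carry_out(
  series=[
    {"claw": 0.03, "dx": 0, "dy": 0, "dz": 0, "turn": -5},
    {"claw": 0.03, "dx": 0, "dy": 0, "dz": 0, "turn": -5},
    {"claw": 0.03, "dx": 0, "dy": 0, "dz": 0, "turn": -5},
  ],
)

```text
clock: 11.9
ee_pos: [0.4887, 0.1902, 0.1288]
orientation: [[0.083, 0.997, 0.002], [0.997, -0.083, 0.0], [0.0, 0.002, -1.0]]
contact_force: [0.5, -1.1, 5.6]
width: 0.0431
```

>>> carry_out(
  series=[
    {"claw": 0.03, "dx": 0, "dy": 0, "dz": 0.0003, "turn": -4},
    {"claw": 0.03, "dx": 0, "dy": 0, "dz": 0, "turn": -4},
    {"claw": 0.03, "dx": 0, "dy": 0, "dz": 0, "turn": 0},
  ],
)

```text
clock: 12.15
ee_pos: [0.4883, 0.1903, 0.128]
orientation: [[-0.054, 0.999, 0.001], [0.999, 0.054, 0.0], [0.0, 0.001, -1.0]]
contact_force: [-0.6, 0.5, 0.6]
width: 0.0428
```

>>> carry_out(
  series=[
    {"claw": 0.03, "dx": 0, "dy": 0, "dz": 0.0003, "turn": -4},
    {"claw": 0.03, "dx": 0, "dy": 0, "dz": 0, "turn": -4},
    {"claw": 0.03, "dx": 0, "dy": 0, "dz": 0, "turn": 0},
  ],
)

```text
clock: 12.4
ee_pos: [0.488, 0.1903, 0.1273]
orientation: [[-0.191, 0.982, -0.001], [0.982, 0.191, -0.0], [0.0, -0.001, -1.0]]
contact_force: [-0.5, 0.3, -0.8]
width: 0.0428
```

>>> carry_out(
  series=[
    {"claw": 0.03, "dx": 0, "dy": 0, "dz": 0, "turn": -4},
    {"claw": 0.03, "dx": 0, "dy": 0, "dz": 0, "turn": 0},
  ],
)

```text
clock: 12.57
ee_pos: [0.488, 0.1903, 0.1273]
orientation: [[-0.257, 0.966, -0.001], [0.966, 0.257, -0.0], [0.0, -0.001, -1.0]]
contact_force: [0.3, 0.4, -0.7]
width: 0.0429
```

>>> carry_out(
  series=[
    {"claw": 0.03, "dx": 0, "dy": 0, "dz": 0.0015, "turn": 0},
    {"claw": 0.03, "dx": 0, "dy": 0, "dz": 0.0015, "turn": 0},
    {"claw": 0.03, "dx": 0, "dy": 0, "dz": 0, "turn": 0},
    {"claw": 0.03, "dx": 0, "dy": 0, "dz": 0, "turn": 0},
  ],
)

```text
clock: 12.9
ee_pos: [0.4881, 0.1903, 0.1244]
orientation: [[-0.257, 0.966, -0.0], [0.966, 0.257, -0.0], [0.0, -0.0, -1.0]]
contact_force: [-0.2, -0.1, -1.1]
width: 0.0428
```

>>> carry_out(
  series=[
    {"claw": 0.03, "dx": 0, "dy": 0, "dz": 0.001, "turn": 0},
    {"claw": 0.03, "dx": 0, "dy": 0, "dz": 0.001, "turn": 0},
    {"claw": 0.03, "dx": 0, "dy": 0, "dz": 0, "turn": 0},
    {"claw": 0.03, "dx": 0, "dy": 0, "dz": 0, "turn": 0},
  ],
)

```text
clock: 13.23
ee_pos: [0.4882, 0.1903, 0.1225]
orientation: [[-0.258, 0.966, -0.0], [0.966, 0.258, 0.0], [0.0, -0.0, -1.0]]
contact_force: [-0.5, -0.8, -1.0]
width: 0.0429
```

>>> carry_out(
  series=[
    {"claw": 0.03, "dx": 0, "dy": 0, "dz": 0.001, "turn": 0},
    {"claw": 0.03, "dx": 0, "dy": 0, "dz": 0, "turn": 0},
    {"claw": 0.03, "dx": 0, "dy": 0, "dz": 0, "turn": 0},
  ],
)

```text
clock: 13.48
ee_pos: [0.4881, 0.1903, 0.1215]
orientation: [[-0.258, 0.966, -0.0], [0.966, 0.258, 0.0], [0.0, -0.0, -1.0]]
contact_force: [0.4, 0.0, -0.7]
width: 0.0425
```

>>> carry_out(
  series=[
    {"claw": 0.03, "dx": 0, "dy": 0, "dz": 0.001, "turn": 0},
    {"claw": 0.03, "dx": 0, "dy": 0, "dz": 0, "turn": 0},
    {"claw": 0.03, "dx": 0, "dy": 0, "dz": 0, "turn": 0},
  ],
)

```text
clock: 13.73
ee_pos: [0.4884, 0.1904, 0.1209]
orientation: [[-0.258, 0.966, 0.001], [0.966, 0.258, 0.0], [-0.0, 0.001, -1.0]]
contact_force: [-0.5, 0.3, 3.5]
width: 0.0429
```

>>> carry_out(
  series=[
    {"claw": 0.03, "dx": 0, "dy": 0, "dz": 0.0007, "turn": 0},
    {"claw": 0.03, "dx": 0, "dy": 0, "dz": 0, "turn": 0},
    {"claw": 0.03, "dx": 0, "dy": 0, "dz": 0, "turn": 0},
  ],
)

```text
clock: 13.98
ee_pos: [0.4885, 0.1904, 0.1207]
orientation: [[-0.259, 0.966, 0.001], [0.966, 0.259, 0.0], [-0.0, 0.001, -1.0]]
contact_force: [-2.2, -0.7, 9.4]
width: 0.0429
```

>>> carry_out(
  series=[
    {"claw": 0.03, "dx": 0, "dy": 0, "dz": 0, "turn": 5},
    {"claw": 0.03, "dx": 0, "dy": 0, "dz": 0.0004, "turn": 5},
    {"claw": 0.03, "dx": 0, "dy": 0, "dz": 0.0004, "turn": 5},
  ],
)

```text
clock: 14.23
ee_pos: [0.4889, 0.1903, 0.1197]
orientation: [[0.005, 1.0, 0.002], [1.0, -0.005, 0.0], [0.0, 0.002, -1.0]]
contact_force: [1.7, 0.7, 5.3]
width: 0.0427
```

```bash
python3 -c "
from h import *
s=observe();print(s['contact_force'],s['wrist_torque'],s['ee_pos'],s['q'])"
```

```text
[1.657418   0.67200626 5.25437046] [-0.07446024 -0.02617849  0.05438906] [0.48890457 0.19034949 0.11967797] [ 8.46821904e+00  2.50082790e+01  9.48111526e+01 -5.93272983e-03
  6.00454656e+01  8.73583993e+00]
```

Following the thread well. Continue forward.

>>> carry_out(
  series=[
    {"claw": 0.03, "dx": 0, "dy": 0, "dz": 0.0004, "turn": 5},
    {"claw": 0.03, "dx": 0, "dy": 0, "dz": 0.0004, "turn": 5},
    {"claw": 0.03, "dx": 0, "dy": 0, "dz": 0.0004, "turn": 5},
    {"claw": 0.03, "dx": 0, "dy": 0, "dz": 0.0004, "turn": 5},
    {"claw": 0.03, "dx": 0, "dy": 0, "dz": 0.0004, "turn": 5},
  ],
)

```text
clock: 14.65
ee_pos: [0.4889, 0.1902, 0.1176]
orientation: [[0.427, 0.904, 0.002], [0.904, -0.427, -0.0], [0.001, 0.002, -1.0]]
contact_force: [0.9, -0.2, 4.6]
width: 0.0432
```

>>> carry_out(
  series=[
    {"claw": 0.03, "dx": 0, "dy": 0, "dz": 0.0004, "turn": 5},
    {"claw": 0.03, "dx": 0, "dy": 0, "dz": 0.0004, "turn": 5},
    {"claw": 0.03, "dx": 0, "dy": 0, "dz": 0.0004, "turn": 5},
    {"claw": 0.03, "dx": 0, "dy": 0, "dz": 0.0004, "turn": 5},
    {"claw": 0.03, "dx": 0, "dy": 0, "dz": 0.0004, "turn": 5},
  ],
)

```text
clock: 15.07
ee_pos: [0.4884, 0.1904, 0.1154]
orientation: [[0.769, 0.639, 0.001], [0.639, -0.769, 0.0], [0.001, 0.0, -1.0]]
contact_force: [-1.1, -0.1, 4.7]
width: 0.0426
```

>>> carry_out(
  series=[
    {"claw": 0.03, "dx": 0, "dy": 0, "dz": 0.0004, "turn": 5},
    {"claw": 0.03, "dx": 0, "dy": 0, "dz": 0.0004, "turn": 5},
    {"claw": 0.03, "dx": 0, "dy": 0, "dz": 0.0004, "turn": 5},
  ],
)

```text
clock: 15.32
ee_pos: [0.4884, 0.1904, 0.1142]
orientation: [[0.908, 0.418, 0.001], [0.418, -0.908, 0.0], [0.001, 0.0, -1.0]]
contact_force: [-0.2, -0.3, 3.0]
width: 0.0427
```

```bash
python3 -c "
from h import *
s=observe();print(s['contact_force'],s['wrist_torque'],s['ee_pos'],s['q'])"
```

```text
[-0.22493445 -0.33809305  3.0137026 ] [ 0.05838689  0.21409428 -0.00121075] [0.48842752 0.19040073 0.11417066] [8.47538385e+00 2.54252046e+01 9.51274420e+01 9.34099188e-03
 5.93931667e+01 7.37379172e+01]
```

>>> carry_out(
  series=[
    {"claw": 0.03, "dx": 0, "dy": 0, "dz": 0.0004, "turn": 5},
    {"claw": 0.03, "dx": 0, "dy": 0, "dz": 0.0004, "turn": 5},
    {"claw": 0.03, "dx": 0, "dy": 0, "dz": 0, "turn": 0},
    {"claw": 0.03, "dx": 0, "dy": 0, "dz": 0, "turn": 0},
    {"claw": 0.03, "dx": 0, "dy": 0, "dz": 0, "turn": 0},
  ],
)

```text
clock: 15.73
ee_pos: [0.4885, 0.1902, 0.1133]
orientation: [[0.965, 0.261, 0.001], [0.261, -0.965, -0.0], [0.001, 0.0, -1.0]]
contact_force: [0.7, -0.5, 4.9]
width: 0.0427
```

Run:
```python
from h import *
s=observe();i=camera_info("wrist");im=capture("wrist"); i2=capture("side");t=capture("top")
print(s['ee_pos'],s['contact_force'],s['wrist_torque'],s['clock'],s['width'],s['q'][5])
m=i2[110:210,217:317]; b=cv2.resize(m,(400,400),interpolation=2); a=cv2.resize(im[180:340,240:400],(400,400),interpolation=2)
cv2.imwrite('pics/f1.png',np.hstack([a,b])[:,:,::-1]); cv2.imwrite('pics/f2.png',t[:,:,::-1])
```

```text
[0.4884658  0.1902371  0.11330318] [ 0.66052048 -0.52563129  4.91170808] [-0.2507447   0.0459254  -0.07710031] 15.7333 0.04272463692259145 83.35105667217866
```

View pics/f1.png

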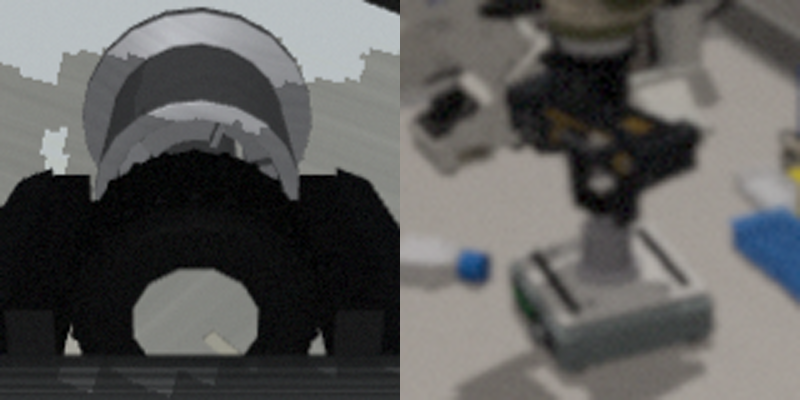

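View pics/f2.png

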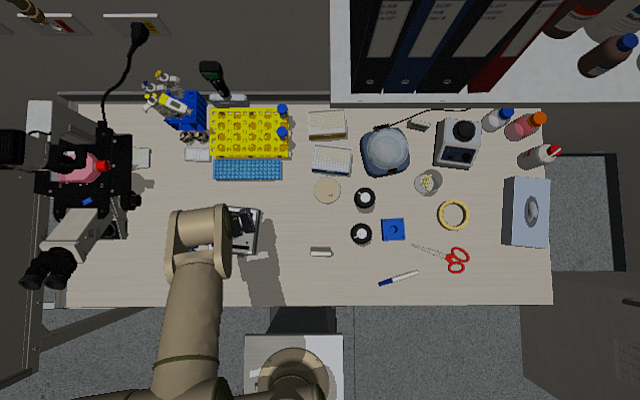

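```bash
python3 -c "
from workcell import *
print(finish_job())"
```

```text
the job is handed in; nothing more can be done
None
```

The bolt is started in the boss thread, about a quarter turn in, and the arm is still gripping the knob and holding it upright. I handed the job in at about 16 s; it gave no verdict.

- **Set on the lands:** I gripped the smallest knob, the one in the blue holder, and lowered the bolt onto the boss. It met resistance (about 6 N) at the height expected for the lugs resting on the lands, with the knob about 46 mm above the rim.
- **Turned backward:** After about 40–50° the resistance vanished as the lugs came over the openings. I turned on to 60° and lowered the bolt until it seated about 8 mm down, at about 38 mm.
- **Turned forward:** I then turned it 90° clockwise, following it down. It ended about 30.3 mm above the rim, inside the 29–32 mm range, with 3–5 N of steady contact and a measured tool tilt of about 0.1°.

**Last checks:**
- The knob's white mark sits where it did in the gripper before the turning, so it did not slip.
- In the last top view, what I could see on the bench had not moved. The arm hid the area around the shaker, but the side view still showed the flask in its place next to it.
- The first wrist views put the boss about 1 mm off in y from the close-up view. I corrected this before putting the bolt in, and side forces stayed under about 2.5 N.
- I did not do a pull test on the thread. I'm judging that it caught from the heights and the steady contact force.

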